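Clamp a turned spindle and close the caliper on its tenon

TASK

The turned wooden spindle lies loose in the cradle of the measuring stand. First swing the clamp lever over and fully down onto the spindle, and only then slide the caliper's moving jaw gently shut until it presses on the spindle's thinner end against the fixed jaw; leave both that way and let go. Do not knock the lamp that hangs over the caliper or disturb the things lying around.

Things in the scene. Friction and masses are not known exactly. Their poses are not given: they have to be found in the camera images.
- stand: Dark green measuring stand fixed to the bench: base plate 200 (x) x 250 (y) x 15 mm. Origin: centre of the plate's underside; z up, -x roughly towards the robot. V cradle holds the spindle along y, axis at x = 0, z = 70 mm. Hinge bracket at x = 55, y = -50, up to z = 122. Caliper in the plane y = 62: steel beam along x, top at z = 35; fixed jaw beyond the spindle, face at x = 16.5, top at z = 95.
- spindle: Turned light-wood spindle, loose, about 0.18 kg: body 50 mm diameter, 130 mm long, then a thinner end (tenon) 32 mm diameter, 60 mm long. Origin on its axis at mid-length of the thick body; its y runs along the axis towards the thin end. Lies in the V cradle, thin end between the caliper jaws.
- clamp (a joint): Angle of the clamp lever, rad. 0 = shut: level, pointing to the stand's -x (to the robot), its rubber pad on the spindle's thick body (stop at -0.02). Grows as it swings up: 1.57 upright, 2.0 leaning away from the robot. Hinge axis is the stand's y. Friction hinge: stays where left, 2 to 3 N at the grip moves it.
- clamp_hinge (a point): Hinge centre of the lever, at x = 55, y = -50, z = 110 mm in the stand's frame.
- clamp_grip (a point): Point on the lever's round black grip (22 mm diameter, 64 mm long, running along the lever from 88 to 152 mm from the hinge); this point is on the grip's axis, 125 mm from the hinge.
- jaw (a joint): Opening of the moving jaw, m: 0 = its face just touches the 32 mm tenon lying in the cradle; grows as it slides away along the stand's -x (to the robot), up to 0.045. About 2.5 N of friction; it stays where it is left.
- jaw_pad (a point): Centre of the upright thumb pad on the moving jaw's back, on the face that looks to the stand's -x, at y = 62, z = 80 mm of the stand; push it along the stand's +x. Pad 36 mm wide (y), 44 mm tall (z). Below it the slide's foot reaches 14 mm further to -x, up to z = 42. The jaw's measuring face is 20 mm beyond the pad's.
- lamp: Strip lamp fixed beside the stand. Origin on the bench, axes parallel to the stand's. Aluminium head x -67 to -17, y 32 to 196 mm, underside 217 mm above the bench, over the caliper: a gripper pointing straight down does not fit at the thumb pad; come in below it from the robot's side, tool tilted about 35 degrees. Post (14 mm) at x = 30, y = 180 mm on a 64 mm foot.
- gouge: Turning gouge lying on the bench, 270 mm long, black handle 32 mm thick and steel shank. Bystander. Origin under it, x towards the blade.
- wax_tin: Round metal tin, 72 mm diameter, 55 mm high, standing. Bystander. Origin at the centre of its underside.
- blank: Octagonal light-wood blank, 190 mm long, 70 mm across flats, lying. Bystander. Origin under its middle, x along it.
There are look-alikes about, which are no part of the job. What is shaped like the spindle but red or turquoise is not meant.

How it is judged:
By the outcome, as a careful person would: the job done as asked, in the order asked, and still so for the second after the job is handed in, with the robot touching nothing.
It also fails if it takes over 45 s, if anything falls off the work surface, if the arm or the gripper's body presses on something with over 40 N, if the wrist force passes 120 N, or if a joint passes its speed limit or range.

ROBOT

A 6-joint arm with a two-finger parallel gripper is mounted at the origin on the work surface. World frame = base frame: x ahead of the robot, y to its left, z up, the work surface at z = 0. Lengths are in m, angles in rad, forces in N, time in s.
With the tool pointing down it reaches from about 0.225 to 0.875 m from the base axis. Payload 3.4 kg.
Tool frame: the origin (TCP) lies at the very end of the fingers, on their centre line; the grasp point (between the pads) lies manip.grip_point_offset behind it (manip.grip_point_offset is the distance from the TCP to the grasp point, in m); z points along the fingers, y is the line along which they close (so a half turn about z gives the same grasp; the last joint's range is limited). The gripper opens to 85 mm and grips with 20 to 120 N. Pads are 22 mm wide; open, the fingers measure 114 mm over their backs; the gripper's body (76 mm by 85 mm) begins 54 mm behind the grasp point. The pads swing forward as they close: fully open they stand 13 mm farther back than shut.
Start: joints at [-1.35, 0.276, 1.505, -0, 1.361, -0.121], TCP at [0.193, -0.542, 0.231] pointing down, gripper open.
Joint ranges: [-2.89, 2.89], [-0.75, 2.08], [0.22, 2.7], [-1.18, 4.32], [0.11, 2.71], [-2.7, 2.7]. Speed limits (rad/s): [2.57, 2.57, 3.14, 3.14, 3.14, 3.14].

INTERFACE

Orientations are given as a unit quaternion [w, x, y, z].
In Python, from rig import manip gives the robot as it stands.
- The arm moves only by the shell command python3 -m pendant 'ROWS' [FORCE]. ROWS is JSON, a list of rows, each an object of numbers: "jaw": the opening, from -1 (shut) to 1 (fully open); "tx", "ty", "tz": the shift along the world's x, y, z in cm; "ax", "ay", "az": the turn, a rotation vector about the world's x, y, z in degrees. In form: [{"jaw": .., "tx": .., "ty": .., "tz": .., "ax": .., "ay": .., "az": ..}, ...]. A call has 1 to 10 rows; each row is the pose to reach, as a shift and turn from the pose commanded when the call began; what a row does not reach only later rows make up. A row lasts 1/8 s, in which the tool goes at most 62.5 mm and 10.7 degrees, less where a joint would pass 70% of its speed; a pose out of reach is approached as far as the arm can. A call with a gripper value outside its range is refused whole. The fingers move at their own pace and stop on an object; FORCE is the grip in N (left out, the last holds). Time passes only in rows, so rows that repeat a pose let the fingers close. It gives the time, the measured TCP pose, the force, the opening and the grip force at its end, in the units of the state.
- manip.get_state(): the state, without advancing time (a new reading comes with each control period).
- manip.get_image(name): name is "scene" or "top"; returns a dict with "pixels" (480x640x3 uint8, blue, green, red), "depth" (480x640 float32, m along the optical axis (not along the pixel's ray), 0 where there is no reading), "fx", "fy", "cx", "cy" (pixels), "pose" (4x4, takes a point from camera to world coordinates). Camera axes: x right, y down, z forward; pixel columns grow to the right and rows downward; lengths in m; the calibration is good to about 2 mm. A picture is of the moment at which its call begins.
- manip.sign_off(): hands the job in; it is judged then, once.
The state is a dict: "clock": time; "qpos": joint angles; "qd": joint speeds; "effort": joint torques, N m; "position": TCP position; "ee_rot": TCP orientation; "contact_force": force on the tool from outside, world axes, zero at the start; "moment": the same for the moment, N m; "width": finger opening in m; "gripper_force": force on a finger pad.
Only numpy, scipy, OpenCV 4.12 (cv2) and the standard library are available. Lean on these libraries where they do the work, as an engineer would, in place of code of your own. Each camera call takes 0.05 s, during which the arm holds its last target. There are 200 camera calls.

## Working session

There is one attempt and no reset: what is moved stays moved. The work goes in short steps, Python scripts to look and compute and a shell command to move; the robot and the scene stay as the last step left them, time stands still between calls to the robot, and variables do not carry over. Pictures are saved under pics/ and viewed, at most 10 in all, crops included, and the job is handed in when it is done.

```bash
mkdir -p pics; ls; python3 - <<'E'
from rig import manip
import cv2,numpy as np
for n in("scene","top"):
    d=manip.get_image(n); cv2.imwrite(f"pics/{n}0.png",d["pixels"]); np.savez(f"pics/{n}0.npz",**d)
    print(n,d["fx"],d["cx"],d["cy"],np.round(d["pose"],3).tolist())
s=manip.get_state(); print(s, manip.grip_point_offset)
E
```

```text
pics
scene 592.4546089348224 327.3346495632698 241.46440609431414 [[-0.087, 0.763, -0.64, 1.478], [0.996, 0.074, -0.046, 0.131], [0.012, -0.642, -0.767, 1.174], [0.0, 0.0, 0.0, 1.0]]
top 471.8110124814625 318.42329015394193 239.86021249583433 [[-0.017, -0.995, 0.102, 0.422], [-1.0, 0.019, 0.018, 0.04], [-0.02, -0.101, -0.995, 1.325], [0.0, 0.0, 0.0, 1.0]]
{'clock': 0.1, 'qpos': array([-1.35001573e+00,  2.76523412e-01,  1.50603752e+00,  8.81389636e-06,
        1.36069942e+00, -1.20984097e-01]), 'qd': array([ 2.83006396e-04,  8.68398600e-05, -2.64419229e-03,  8.95833025e-04,
        8.59490890e-04,  1.01803697e-03]), 'effort': array([ 1.94466309e-03, -4.17699373e+01, -2.46404243e+01, -1.88813242e-04,
        5.78376421e-03, -2.72183364e-06]), 'position': array([ 0.19261066, -0.54126451,  0.23051862]), 'ee_rot': array([-8.33025689e-04,  9.85434920e-01,  1.70050940e-01, -3.72864097e-05]), 'contact_force': array([ 0.37168899, -0.81657188,  0.1657702 ]), 'moment': array([-0.02418569, -0.0082045 , -0.04345109]), 'gripper_force': 0.0, 'width': 0.08528600880097302} 0.0187
```

View pics/scene0.png

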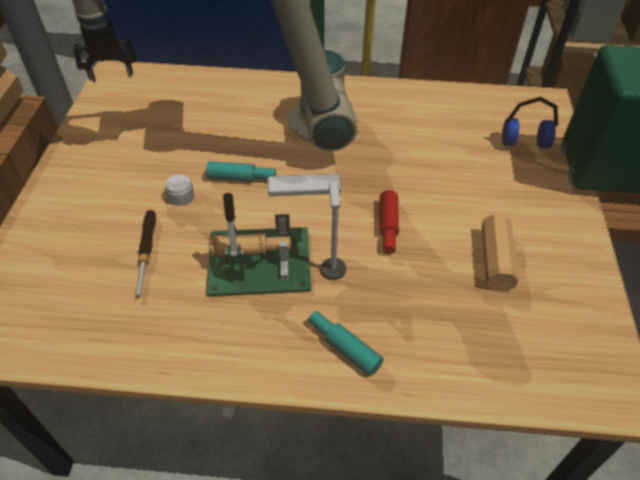

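View pics/top0.png

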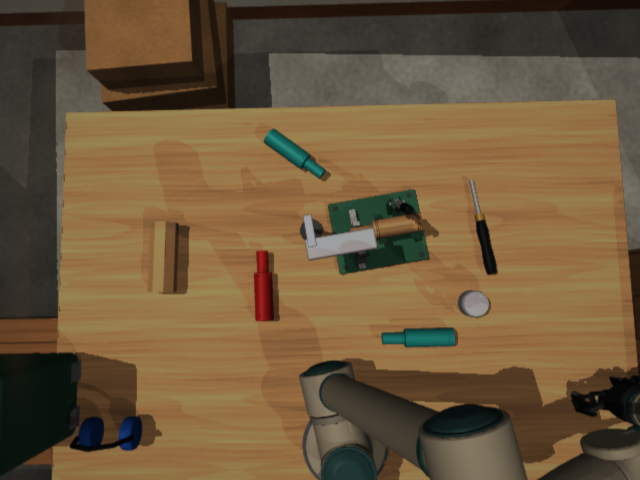

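The scene view shows the stand at about (258,260), the lever roughly upright with its black grip at (229,207), and the lamp at (305,185) with its post at (335,225). The top view shows the plate at (330–428, 190–272), the lamp head at (340,243) and a turquoise decoy in front of the stand at (420,338). Next I'll fit the stand pose and the lever angle.

```bash
cat > h.py <<'E'
import numpy as np,cv2
def cloud(d):
    z=d["depth"];v,u=np.mgrid[0:480,0:640]
    P=np.stack([(u-d["cx"])*z/d["fx"],(v-d["cy"])*z/d["fy"],z],-1)
    W=P@d["pose"][:3,:3].T+d["pose"][:3,3]; W[z==0]=np.nan
    return W
E
python3 - <<'E'
from h import *
for n in("scene","top"):
    d=dict(np.load(f"pics/{n}0.npz"));W=cloud(d);hsv=cv2.cvtColor(d["pixels"],cv2.COLOR_BGR2HSV)
    Z=W[...,2]
    roi=(W[...,0]>.35)&(W[...,0]<.75)&(W[...,1]>-.35)&(W[...,1]<.2)
    g=(hsv[...,0]>50)&(hsv[...,0]<90)&(hsv[...,1]>90)&(hsv[...,2]<120)&roi&(Z>.005)&(Z<.025)
    _,lab,st,_=cv2.connectedComponentsWithStats(g.astype(np.uint8)); 
    P=W[g]; print(n,g.sum(),np.median(P[:,2]))
    r=cv2.minAreaRect((P[:,:2]*1000).astype(np.float32)); print(r,cv2.boxPoints(r).round(1).tolist())
    dark=(hsv[...,2]<50)&roi&(Z>.13)
    if dark.any(): print("grip",dark.sum(),np.nanmin(W[dark],0),np.nanmax(W[dark],0),np.median(W[dark],0))
    l=roi&(Z>.2)&(hsv[...,1]<60)&(hsv[...,2]>100)
    if l.any():
        r=cv2.minAreaRect((W[l][:,:2]*1000).astype(np.float32)); print("lamp",l.sum(),np.median(W[l][:,2]),r)
    t=(hsv[...,0]>80)&(hsv[...,0]<100)&(hsv[...,1]>120)&(Z>.01)
    for k in range(1): print("turq",np.nanmin(W[t&(W[...,0]<.45)],0),np.nanmax(W[t&(W[...,0]<.45)],0))
E
```

```text
scene 36 0.012677114264500466
((627.88427734375, -70.31901550292969), (121.92742156982422, 238.59896850585938), 30.267841339111328) [[515.0999755859375, 2.0], [635.4000244140625, -204.10000610351562], [740.7000122070312, -142.60000610351562], [620.4000244140625, 63.400001525878906]]
grip 153 [ 0.59560846 -0.15602593  0.19751323] [ 0.62620656 -0.14062339  0.25898599] [ 0.61384498 -0.14805385  0.23151743]
lamp 1382 0.2370684887730634 ((552.2199096679688, 10.51727294921875), (106.28375244140625, 161.5313262939453), 8.041338920593262)
turq [ 0.27833292 -0.29161634  0.02651736] [ 0.3141922  -0.10852088  0.05576184]
top 3265 0.01487540573332602
((620.978759765625, -87.55645751953125), (286.4287109375, 259.6684875488281), 9.103479385375977) [[459.0, 18.0], [500.1000061035156, -238.39999389648438], [782.9000244140625, -193.10000610351562], [741.7999877929688, 63.29999923706055]]
grip 132 [ 0.58901916 -0.15803737  0.15263546] [ 0.62925255 -0.13614446  0.26153424] [ 0.60332847 -0.14264106  0.25058052]
lamp 1601 0.23928558904457597 ((551.3145751953125, 12.856361389160156), (102.0195083618164, 161.9928436279297), 9.030170440673828)
turq [ 0.01776024 -0.57827266  0.02646662] [0.30829511 0.6667914  0.79003771]
```

```bash
python3 - <<'E'
from h import *
from scipy.optimize import minimize
d=dict(np.load("pics/top0.npz"));W=cloud(d);hsv=cv2.cvtColor(d["pixels"],cv2.COLOR_BGR2HSV);Z=W[...,2]
g=((hsv[...,0]>50)&(hsv[...,0]<90)&(hsv[...,1]>90)&(np.abs(Z-.015)<.006)&(W[...,0]>.4)&(W[...,0]<.8)&(W[...,1]>-.3)&(W[...,1]<.12)).astype(np.uint8)
g=cv2.morphologyEx(g,cv2.MORPH_OPEN,np.ones((3,3)))
n,lab,st,_=cv2.connectedComponentsWithStats(g);keep=[i for i in range(1,n) if st[i,4]>150];print(st[1:])
P=W[np.isin(lab,keep)]
r=cv2.minAreaRect((P[:,:2]*1000).astype(np.float32));print(r,cv2.boxPoints(r).round(1).tolist())
c=np.array(r[0])/1000; a=np.radians(r[2]); 
print("yaw candidates",r[2])
# stand frame: everything near, for both cams
yaw=a if r[2]<45 else a-np.pi/2
R=np.array([[np.cos(yaw),-np.sin(yaw)],[np.sin(yaw),np.cos(yaw)]])
for n in("scene","top"):
    d=dict(np.load(f"pics/{n}0.npz"));W=cloud(d);hsv=cv2.cvtColor(d["pixels"],cv2.COLOR_BGR2HSV)
    L=np.concatenate([(W[...,:2]-c)@R,W[...,2:]],-1)*1000
    box=lambda a,b,e,f,g,h:(L[...,0]>a)&(L[...,0]<b)&(L[...,1]>e)&(L[...,1]<f)&(L[...,2]>g)&(L[...,2]<h)
    m=box(-120,120,-75,-20,125,280); print(n,"lever",m.sum())
    for z in range(120,280,15):
        q=m&(L[...,2]>=z)&(L[...,2]<z+15)
        if q.any(): print(z,np.median(L[q],0).round(1),L[q][:,0].min().round(),L[q][:,0].max().round())
    s=(hsv[...,0]<25)&(hsv[...,1]>60)&box(-60,60,-110,130,50,105)
    print("spindle",s.sum(),L[s].min(0).round(),L[s].max(0).round(),np.median(L[s],0).round(1))
    l=box(-120,80,0,260,205,260)&(hsv[...,1]<60); print("lamp",np.percentile(L[l],[2,50,98],axis=0).round(1).tolist(),cv2.minAreaRect(L[l][:,:2].astype(np.float32)))
    j=box(-110,60,40,85,45,110); print("jaws")
    for x in range(-110,60,8):
        q=j&(L[...,0]>=x)&(L[...,0]<x+8)
        if q.sum()>3: print(x,q.sum(),np.percentile(L[q],[5,95],axis=0).round().tolist(),np.median(hsv[q],0))
    cv2.imwrite(f"pics/{n}_crop.png",cv2.resize(d["pixels"][180:300,190:360] if n=="scene" else d["pixels"][175:290,290:450],None,fx=4.5,fy=4.5,interpolation=2))
E
```

```text
[[ 411  191    4    4   15]
 [ 329  193   71   40 1242]
 [ 401  192   17   20  142]
 [ 399  211    4    4   14]
 [ 366  232   62   37 1325]
 [ 338  254   20   19  275]]
((577.2553100585938, -101.58912658691406), (194.87557983398438, 246.430908203125), 8.893059730529785) [[461.8999938964844, 5.099999904632568], [500.0, -238.39999389648438], [692.5999755859375, -208.3000030517578], [654.5, 35.20000076293945]]
yaw candidates 8.893059730529785
scene lever 473
120 [ 56.8 -52.1 129.4] 43.0 63.0
135 [ 53.1 -50.9 143.4] 46.0 59.0
150 [ 47.7 -51.4 158.7] 25.0 52.0
165 [ 43.1 -49.9 172.7] 30.0 48.0
180 [ 38.9 -51.  188.6] 30.0 46.0
195 [ 36.1 -53.2 203.5] 28.0 42.0
210 [ 31.4 -50.2 216.7] 23.0 41.0
225 [ 26.8 -50.5 232.1] 15.0 33.0
240 [ 21.  -52.6 249.5] 6.0 28.0
255 [ 21.3 -50.  256.9] 17.0 24.0
spindle 1195 [ -60. -110.   51.] [ 32.  77. 103.] [ 12.7 -14.9  84.7]
lamp [[-55.7, 37.0, 223.0], [-22.5, 123.6, 236.8], [43.8, 191.2, 242.6]] ((-6.945610046386719, 114.62214660644531), (161.5313262939453, 107.20027160644531), 89.1482925415039)
jaws
-70 31 [[-67.0, 44.0, 76.0], [-62.0, 76.0, 102.0]] 
[... 897 characters left out ...]
 972 [ -24. -110.   57.] [ 26.  79. 102.] [  0.8 -41.   90.4]
lamp [[-59.3, 39.6, 233.5], [-32.8, 127.6, 239.2], [32.9, 194.2, 244.7]] ((-8.766407012939453, 116.23403930664062), (163.37681579589844, 102.76388549804688), 89.76527404785156)
jaws
-70 36 [[-67.0, 47.0, 66.0], [-62.0, 79.0, 105.0]] [30. 13. 20.]
-62 32 [[-62.0, 49.0, 92.0], [-55.0, 76.0, 104.0]] [23.  20.  35.5]
-54 7 [[-54.0, 56.0, 63.0], [-51.0, 71.0, 102.0]] [15. 20. 57.]
2 16 [[7.0, 44.0, 79.0], [10.0, 77.0, 87.0]] [ 14.  134.5 127. ]
10 38 [[11.0, 42.0, 73.0], [18.0, 77.0, 85.0]] [ 15.  138.   90.5]
18 27 [[18.0, 54.0, 68.0], [25.0, 71.0, 99.0]] [ 22.  21. 129.]
26 13 [[26.0, 55.0, 82.0], [29.0, 71.0, 99.0]] [ 23.  18. 122.]
```

View pics/scene_crop.png

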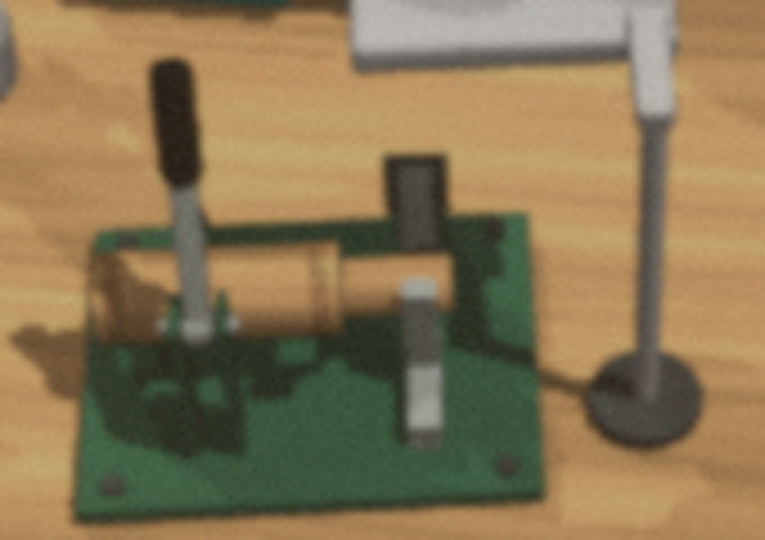

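The stand is at (0.577, -0.1015) with yaw 8.9°, and the lever is at about 1.35 rad. The jaw pad face sits near x = -66 mm, so the opening is about 30 mm. The crop shows the lever at (180,200) and the thumb pad at (415,200), which agrees. I'll push the lever with shut fingers, coming from its far side.

```bash
cat >> h.py <<'E'
yaw=np.radians(8.9);C=np.array([.577,-.1015])
Rz=np.array([[np.cos(yaw),-np.sin(yaw)],[np.sin(yaw),np.cos(yaw)]])
def w(x,y,z): return np.r_[C+Rz@np.array([x,y])/1000,z/1000]
def loc(p): return np.r_[Rz.T@(np.array(p[:2])-C)*1000,p[2]*1000]
E
python3 - <<'E'
from h import *
from rig import manip
p=manip.get_state()["position"]
for q in[(85,-170,300),(75,-50,232)]: print(q,((w(*q)-p)*100).round(1))
b=w(75,-50,232)
for t in range(78,-5,-6):
    t=np.radians(t);s=120
    q=(55-s*np.cos(t)+11*np.sin(t)+11,-50,110+s*np.sin(t)+11*np.cos(t)); print(np.degrees(t).round(),np.round(q),((w(*q)-b)*100).round(1))
E
python3 -m pendant '[{"jaw":-1,"tz":7,"az":-10.7},{"jaw":-1,"tz":7,"az":-10.7}]'
```

```text
(85, -170, 300) [49.5 28.5  6.9]
(75, -50, 232) [46.6 40.2  0.1]
78.0 [ 52. -50. 230.] [-2.3 -0.4 -0.2]
72.0 [ 39. -50. 228.] [-3.5 -0.6 -0.4]
66.0 [ 27. -50. 224.] [-4.7 -0.7 -0.8]
60.0 [ 16. -50. 219.] [-5.9 -0.9 -1.3]
54.0 [  4. -50. 214.] [-7.  -1.1 -1.8]
48.0 [ -6. -50. 207.] [-8.  -1.3 -2.5]
42.0 [-16. -50. 198.] [-9.  -1.4 -3.4]
36.0 [-25. -50. 189.] [-9.8 -1.5 -4.3]
30.0 [-32. -50. 180.] [-10.6  -1.7  -5.2]
24.0 [-39. -50. 169.] [-11.3  -1.8  -6.3]
18.0 [-45. -50. 158.] [-11.8  -1.9  -7.4]
12.0 [-49. -50. 146.] [-12.3  -1.9  -8.6]
6.0 [-52. -50. 133.] [-12.6  -2.   -9.9]
0.0 [-54. -50. 121.] [-12.7  -2.  -11.1]invalid input at $[0]: expected keys jaw, tx, ty, tz, ax, ay, az
```

```bash
python3 -m pendant '[{"jaw":-1,"tx":2,"ty":0,"tz":7,"ax":0,"ay":0,"az":-10.7},{"jaw":-1,"tx":5,"ty":3,"tz":7,"ax":0,"ay":0,"az":-10.7},{"jaw":-1,"tx":49.5,"ty":28.5,"tz":7,"ax":0,"ay":0,"az":-10.7},{"jaw":-1,"tx":49.5,"ty":28.5,"tz":7,"ax":0,"ay":0,"az":-10.7},{"jaw":-1,"tx":49.5,"ty":28.5,"tz":7,"ax":0,"ay":0,"az":-10.7},{"jaw":-1,"tx":49.5,"ty":28.5,"tz":7,"ax":0,"ay":0,"az":-10.7},{"jaw":-1,"tx":49.5,"ty":28.5,"tz":7,"ax":0,"ay":0,"az":-10.7},{"jaw":-1,"tx":49.5,"ty":28.5,"tz":7,"ax":0,"ay":0,"az":-10.7},{"jaw":-1,"tx":49.5,"ty":28.5,"tz":7,"ax":0,"ay":0,"az":-10.7},{"jaw":-1,"tx":49.5,"ty":28.5,"tz":7,"ax":0,"ay":0,"az":-10.7}]' 30
python3 - <<'E'
from h import *
from rig import manip
s=manip.get_state();p=s["position"];print(loc(p),s["qpos"].round(2),((w(85,-170,300)-p)*100).round(1),((w(75,-50,232)-p)*100).round(1))
E
```

```text
clock: 1.35
position: [0.678, -0.2619, 0.3007]
ee_rot: [-0.0, 0.997, 0.077, -0.0]
contact_force: [0.4, -0.6, 0.3]
width: 0.0002
gripper_force: 0.0
[  74.98876965 -174.13727501  300.72150948] [-0.46  0.5   0.99 -0.    1.65  0.95] [ 0.9  0.6 -0.1] [-1.9 12.3 -6.9]
```

```bash
python3 -m pendant '[{"jaw":-1,"tx":0,"ty":0,"tz":0,"ax":0,"ay":0,"az":0},{"jaw":-1,"tx":0,"ty":0,"tz":0,"ax":0,"ay":0,"az":0}]'
python3 - <<'E'
from h import *
from rig import manip
s=manip.get_state();p=s["position"];print(loc(p),((w(75,-50,232)-p)*100).round(1))
E
```

```text
clock: 1.6
position: [0.6762, -0.2631, 0.3003]
ee_rot: [-0.0, 0.997, 0.078, -0.001]
contact_force: [-0.1, 1.1, 0.6]
width: 0.0001
gripper_force: 0.0
[  72.97580552 -174.9689702   300.31415102] [-1.7 12.4 -6.8]
```

```bash
python3 -m pendant '[{"jaw":-1,"tx":0,"ty":6,"tz":0,"ax":0,"ay":0,"az":0},{"jaw":-1,"tx":-1.7,"ty":12.4,"tz":-3,"ax":0,"ay":0,"az":0},{"jaw":-1,"tx":-1.7,"ty":12.4,"tz":-6.8,"ax":0,"ay":0,"az":0},{"jaw":-1,"tx":-1.7,"ty":12.4,"tz":-6.8,"ax":0,"ay":0,"az":0},{"jaw":-1,"tx":-1.7,"ty":12.4,"tz":-6.8,"ax":0,"ay":0,"az":0},{"jaw":-1,"tx":-1.7,"ty":12.4,"tz":-6.8,"ax":0,"ay":0,"az":0}]'
python3 - <<'E'
from h import *
from rig import manip
s=manip.get_state();p=s["position"];print(loc(p),((w(75,-50,232)-p)*100).round(1))
d=manip.get_image("scene");cv2.imwrite("pics/s1.png",cv2.resize(d["pixels"][90:300,150:400],None,fx=2.8,fy=2.8))
E
```

```text
clock: 2.35
position: [0.6607, -0.1411, 0.2356]
ee_rot: [0.001, 0.997, 0.077, 0.002]
contact_force: [-1.0, -0.4, -0.7]
width: -0.0001
gripper_force: 0.0
[ 76.52000939 -52.06836142 235.56461207] [-0.2  0.2 -0.4]
```

View pics/s1.png

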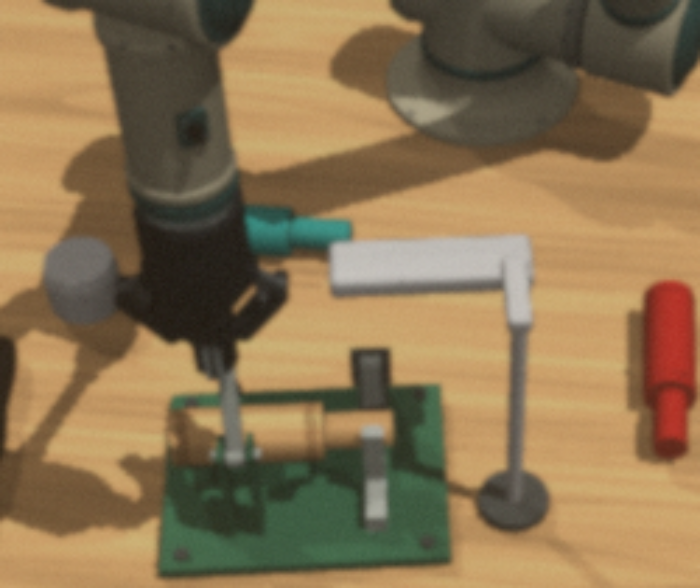

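The gripper is behind the lever at about (215,360) in the crop, roughly 40 mm clear of the lamp's end at (330,265). I'll push along the arc now.

```bash
python3 -m pendant '[{"jaw":-1,"tx":-2.3,"ty":-0.4,"tz":-0.2,"ax":0,"ay":0,"az":0},{"jaw":-1,"tx":-3.5,"ty":-0.6,"tz":-0.4,"ax":0,"ay":0,"az":0},{"jaw":-1,"tx":-4.7,"ty":-0.7,"tz":-0.8,"ax":0,"ay":0,"az":0},{"jaw":-1,"tx":-5.9,"ty":-0.9,"tz":-1.3,"ax":0,"ay":0,"az":0},{"jaw":-1,"tx":-7,"ty":-1.1,"tz":-1.8,"ax":0,"ay":0,"az":0},{"jaw":-1,"tx":-8,"ty":-1.3,"tz":-2.5,"ax":0,"ay":0,"az":0},{"jaw":-1,"tx":-8,"ty":-1.3,"tz":-2.5,"ax":0,"ay":0,"az":0}]'
python3 - <<'E'
from h import *
from rig import manip
s=manip.get_state();p=s["position"];print(loc(p))
b=w(75,-50,232)
print(((b-p)*100).round(1))
E
```

```text
clock: 3.28
position: [0.5779, -0.1519, 0.2073]
ee_rot: [-0.001, 0.997, 0.077, -0.001]
contact_force: [-0.0, 0.2, -0.8]
width: -0.0001
gripper_force: 0.0
[ -6.94462692 -49.91202062 207.2705817 ]
[8.1 1.3 2.5]
```

```bash
python3 -m pendant '[{"jaw":-1,"tx":-1,"ty":-0.1,"tz":-0.9,"ax":0,"ay":0,"az":0},{"jaw":-1,"tx":-1.8,"ty":-0.2,"tz":-1.8,"ax":0,"ay":0,"az":0},{"jaw":-1,"tx":-2.6,"ty":-0.4,"tz":-2.7,"ax":0,"ay":0,"az":0},{"jaw":-1,"tx":-3.3,"ty":-0.5,"tz":-3.8,"ax":0,"ay":0,"az":0},{"jaw":-1,"tx":-3.8,"ty":-0.6,"tz":-4.9,"ax":0,"ay":0,"az":0},{"jaw":-1,"tx":-4.3,"ty":-0.6,"tz":-6.1,"ax":0,"ay":0,"az":0},{"jaw":-1,"tx":-4.3,"ty":-0.6,"tz":-6.1,"ax":0,"ay":0,"az":0}]'
python3 - <<'E'
from h import *
from rig import manip
s=manip.get_state();p=s["position"];print(loc(p))
d=manip.get_image("scene");cv2.imwrite("pics/s2.png",cv2.resize(d["pixels"][150:300,180:360],None,fx=4,fy=4))
E
```

```text
clock: 4.15
position: [0.5353, -0.1578, 0.1459]
ee_rot: [-0.001, 0.997, 0.077, -0.001]
contact_force: [0.2, 0.6, 0.3]
width: 0.0001
gripper_force: 0.0
[-49.94332166 -49.20859752 145.89466586]
```

View pics/s2.png

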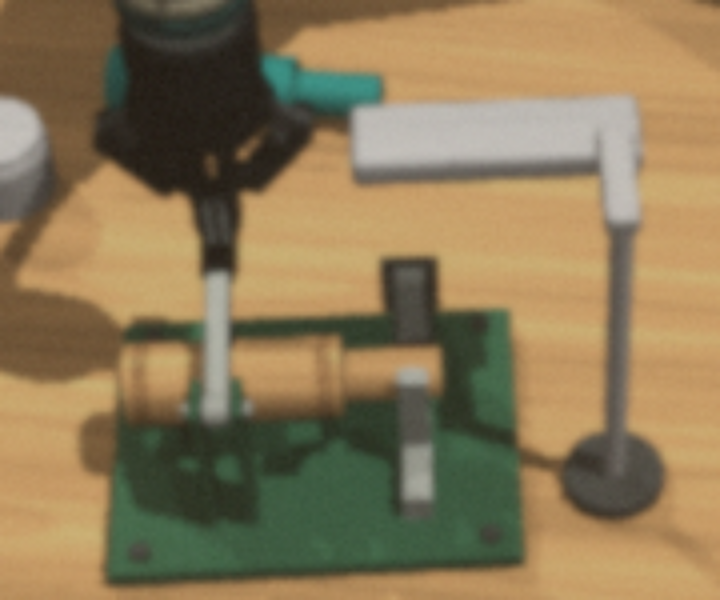

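The lever (215,330 in the crop) is following the fingertips and the lamp is clear. The last stretch goes down gently.

```bash
python3 -m pendant '[{"jaw":-1,"tx":-0.3,"ty":0,"tz":-1.2,"ax":0,"ay":0,"az":0},{"jaw":-1,"tx":-0.4,"ty":-0.1,"tz":-2.0,"ax":0,"ay":0,"az":0},{"jaw":-1,"tx":-0.4,"ty":-0.1,"tz":-2.5,"ax":0,"ay":0,"az":0},{"jaw":-1,"tx":-0.4,"ty":-0.1,"tz":-2.5,"ax":0,"ay":0,"az":0}]'
python3 -m pendant '[{"jaw":-1,"tx":0,"ty":0,"tz":-0.2,"ax":0,"ay":0,"az":0},{"jaw":-1,"tx":0,"ty":0,"tz":-0.2,"ax":0,"ay":0,"az":0}]'
```

```text
clock: 4.7
position: [0.5321, -0.159, 0.1216]
ee_rot: [-0.0, 0.997, 0.077, -0.001]
contact_force: [0.1, -0.6, 0.8]
width: 0.0001
gripper_force: 0.0
clock: 4.95
position: [0.5326, -0.1592, 0.1203]
ee_rot: [0.0, 0.997, 0.077, 0.0]
contact_force: [0.8, -0.7, 0.1]
width: -0.0002
gripper_force: 0.0
```

```bash
python3 -m pendant '[{"jaw":-1,"tx":0,"ty":0,"tz":-0.2,"ax":0,"ay":0,"az":0},{"jaw":-1,"tx":0,"ty":0,"tz":-0.2,"ax":0,"ay":0,"az":0}]'
python3 -m pendant '[{"jaw":-1,"tx":0,"ty":0,"tz":-0.1,"ax":0,"ay":0,"az":0},{"jaw":-1,"tx":0,"ty":0,"tz":-0.1,"ax":0,"ay":0,"az":0}]'
```

```text
clock: 5.2
position: [0.5327, -0.1593, 0.1194]
ee_rot: [0.0, 0.997, 0.077, 0.0]
contact_force: [-2.4, 0.1, 6.9]
width: -0.0002
gripper_force: 3.1
clock: 5.45
position: [0.5327, -0.1593, 0.1193]
ee_rot: [0.0, 0.997, 0.078, 0.001]
contact_force: [-3.5, 1.0, 11.3]
width: 0.0
gripper_force: 5.4
```

```bash
python3 -m pendant '[{"jaw":-1,"tx":0,"ty":0,"tz":-0.15,"ax":0,"ay":0,"az":0},{"jaw":-1,"tx":0,"ty":0,"tz":-0.15,"ax":0,"ay":0,"az":0}]'
python3 - <<'E'
from h import *
from rig import manip
p=manip.get_state()["position"]; print(loc(p))
for q in[(-54,-50,180),(-140,-50,170),(-140,62,150),(-140,62,74),(-90,62,74)]: print(q,((w(*q)-p)*100).round(1))
E
```

```text
clock: 5.7
position: [0.5327, -0.1593, 0.1189]
ee_rot: [0.001, 0.997, 0.078, 0.001]
contact_force: [-4.9, 1.8, 18.0]
width: 0.0
gripper_force: 8.7
[-52.72913545 -50.29041216 118.91362955]
(-54, -50, 180) [-0.1  0.   6.1]
(-140, -50, 170) [-8.6 -1.3  5.1]
(-140, 62, 150) [-10.4   9.7   3.1]
(-140, 62, 74) [-10.4   9.7  -4.5]
(-90, 62, 74) [-5.4 10.5 -4.5]
```

```bash
python3 -m pendant '[{"jaw":-1,"tx":0,"ty":0,"tz":2,"ax":0,"ay":0,"az":0},{"jaw":-1,"tx":0,"ty":0,"tz":6,"ax":0,"ay":0,"az":0},{"jaw":-1,"tx":-3,"ty":-0.5,"tz":6,"ax":1.5,"ay":-10,"az":0},{"jaw":-1,"tx":-6,"ty":-1,"tz":6,"ax":3.1,"ay":-20,"az":0},{"jaw":-1,"tx":-8.6,"ty":-1.3,"tz":5.5,"ax":4.6,"ay":-30,"az":0},{"jaw":-1,"tx":-8.6,"ty":-1.3,"tz":5,"ax":6.2,"ay":-39.5,"az":0},{"jaw":-1,"tx":-8.6,"ty":-1.3,"tz":5,"ax":6.2,"ay":-39.5,"az":0},{"jaw":-1,"tx":-8.6,"ty":-1.3,"tz":5,"ax":6.2,"ay":-39.5,"az":0}]'
python3 - <<'E'
from h import *
from rig import manip
from scipy.spatial.transform import Rotation as Ro
s=manip.get_state();p=s["position"]; print(loc(p),s["qpos"].round(2))
q=s["ee_rot"];M=Ro.from_quat(np.r_[q[1:],q[0]]).as_matrix();M[:2]=Rz.T@M[:2];print(M.round(2))
for q in[(-140,62,150),(-140,62,74),(-90,62,74)]: print(q,((w(*q)-p)*100).round(1))
d=manip.get_image("scene");cv2.imwrite("pics/s3.png",cv2.resize(d["pixels"][120:300,180:360],None,fx=3.3,fy=3.3))
E
```

```text
clock: 6.7
position: [0.4446, -0.172, 0.1645]
ee_rot: [-0.028, 0.937, 0.07, 0.34]
contact_force: [0.7, -0.7, 0.1]
width: 0.0
gripper_force: 0.0
[-141.70697644  -49.13575545  164.53126133] [-1.01  0.02  2.27  0.96  0.8  -0.26]
[[ 0.77 -0.01  0.64]
 [-0.01 -1.    0.  ]
 [ 0.64 -0.   -0.77]]
(-140, 62, 150) [-1.6 11.  -1.5]
(-140, 62, 74) [-1.6 11.  -9.1]
(-90, 62, 74) [ 3.4 11.8 -9.1]
```

View pics/s3.png

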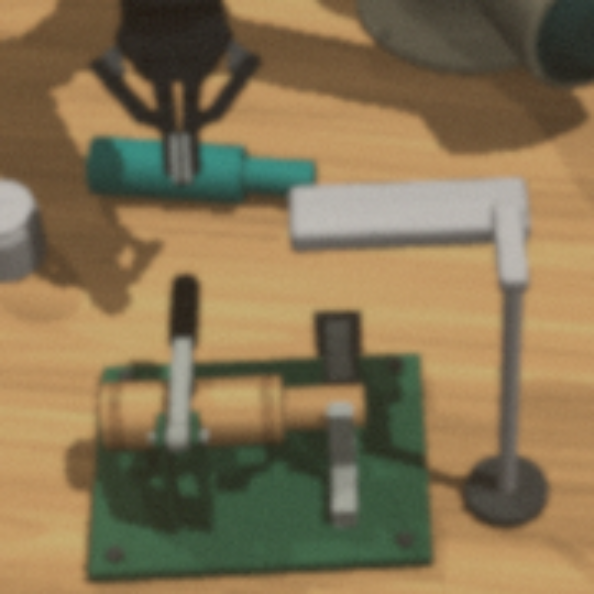

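The lever is level on the spindle (180,340 in the crop) and the tool is tilted and clear. Now I'll move across to the thumb pad.

```bash
python3 -m pendant '[{"jaw":-1,"tx":-0.5,"ty":4,"tz":-0.5,"ax":0,"ay":0,"az":0},{"jaw":-1,"tx":-1,"ty":7.5,"tz":-1,"ax":0,"ay":0,"az":0},{"jaw":-1,"tx":-1.6,"ty":11,"tz":-1.5,"ax":0,"ay":0,"az":0},{"jaw":-1,"tx":-1.6,"ty":11,"tz":-5,"ax":0,"ay":0,"az":0},{"jaw":-1,"tx":-1.6,"ty":11,"tz":-9,"ax":0,"ay":0,"az":0},{"jaw":-1,"tx":-1.6,"ty":11,"tz":-9,"ax":0,"ay":0,"az":0},{"jaw":-1,"tx":-1.6,"ty":11,"tz":-9,"ax":0,"ay":0,"az":0}]'
python3 - <<'E'
from h import *
from rig import manip
s=manip.get_state();p=s["position"]; print(loc(p),s["qpos"].round(2))
for q in[(-90,62,74),(-45,62,74)]: print(q,((w(*q)-p)*100).round(1))
E
```

```text
clock: 7.62
position: [0.4317, -0.0618, 0.0756]
ee_rot: [-0.028, 0.937, 0.073, 0.341]
contact_force: [-0.0, -0.2, 0.6]
width: 0.0002
gripper_force: 0.0
[-137.38900543   61.71479749   75.63038037] [-0.77  0.14  2.56  1.6   0.54 -0.83]
(-90, 62, 74) [ 4.7  0.8 -0.2]
(-45, 62, 74) [ 9.1  1.5 -0.2]
```

```bash
python3 -m pendant '[{"jaw":-1,"tx":2.5,"ty":0.4,"tz":-0.1,"ax":0,"ay":0,"az":0},{"jaw":-1,"tx":4.7,"ty":0.8,"tz":-0.2,"ax":0,"ay":0,"az":0},{"jaw":-1,"tx":5.7,"ty":0.9,"tz":-0.2,"ax":0,"ay":0,"az":0},{"jaw":-1,"tx":6.5,"ty":1.0,"tz":-0.2,"ax":0,"ay":0,"az":0},{"jaw":-1,"tx":7.0,"ty":1.1,"tz":-0.2,"ax":0,"ay":0,"az":0},{"jaw":-1,"tx":7.4,"ty":1.2,"tz":-0.2,"ax":0,"ay":0,"az":0}]'
python3 - <<'E'
from h import *
from rig import manip
s=manip.get_state();p=s["position"]; print(loc(p))
d=manip.get_image("scene");cv2.imwrite("pics/s4.png",cv2.resize(d["pixels"][120:300,180:360],None,fx=3.3,fy=3.3))
E
```

```text
clock: 8.38
position: [0.5043, -0.0505, 0.0738]
ee_rot: [-0.026, 0.937, 0.072, 0.341]
contact_force: [-1.9, -1.7, 2.0]
width: -0.0002
gripper_force: 1.4
[-63.94224921  61.6783578   73.8004975 ]
```

View pics/s4.png

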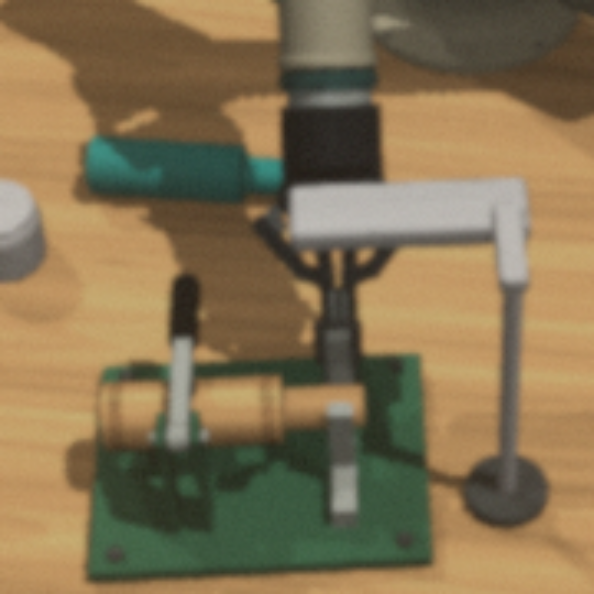

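The fingers are centred on the thumb pad (338,330), in contact and moving it, with the lamp clear. I'll continue slowly.

```bash
python3 -m pendant '[{"jaw":-1,"tx":0.4,"ty":0.05,"tz":0,"ax":0,"ay":0,"az":0},{"jaw":-1,"tx":0.8,"ty":0.1,"tz":0,"ax":0,"ay":0,"az":0},{"jaw":-1,"tx":1.2,"ty":0.2,"tz":0,"ax":0,"ay":0,"az":0},{"jaw":-1,"tx":1.4,"ty":0.2,"tz":0,"ax":0,"ay":0,"az":0},{"jaw":-1,"tx":1.4,"ty":0.2,"tz":0,"ax":0,"ay":0,"az":0}]'
python3 -m pendant '[{"jaw":-1,"tx":0.2,"ty":0.03,"tz":0,"ax":0,"ay":0,"az":0},{"jaw":-1,"tx":0.2,"ty":0.03,"tz":0,"ax":0,"ay":0,"az":0}]'
python3 -m pendant '[{"jaw":-1,"tx":0.1,"ty":0.02,"tz":0,"ax":0,"ay":0,"az":0},{"jaw":-1,"tx":0.1,"ty":0.02,"tz":0,"ax":0,"ay":0,"az":0}]'
python3 -c "
from h import *
from rig import manip
print(loc(manip.get_state()['position']))"
```

```text
clock: 9.05
position: [0.5188, -0.048, 0.0738]
ee_rot: [-0.027, 0.937, 0.073, 0.341]
contact_force: [-0.4, -0.1, -0.4]
width: 0.0001
gripper_force: 0.3
clock: 9.3
position: [0.5206, -0.0477, 0.0738]
ee_rot: [-0.027, 0.937, 0.073, 0.341]
contact_force: [-1.9, -0.1, -0.7]
width: 0.0001
gripper_force: 0.5
clock: 9.55
position: [0.5215, -0.0476, 0.0737]
ee_rot: [-0.027, 0.937, 0.073, 0.341]
contact_force: [-2.0, -0.2, 0.0]
width: 0.0001
gripper_force: 0.9
[-46.53560418  61.83398321  73.74431309]
```

```bash
R='[{"jaw":-1,"tx":0.1,"ty":0.02,"tz":0,"ax":0,"ay":0,"az":0}]'; python3 -m pendant '[{"jaw":-1,"tx":0.1,"ty":0.02,"tz":0,"ax":0,"ay":0,"az":0},{"jaw":-1,"tx":0.1,"ty":0.02,"tz":0,"ax":0,"ay":0,"az":0}]'
python3 -m pendant '[{"jaw":-1,"tx":0.1,"ty":0.02,"tz":0,"ax":0,"ay":0,"az":0},{"jaw":-1,"tx":0.1,"ty":0.02,"tz":0,"ax":0,"ay":0,"az":0}]'
```

```text
clock: 9.8
position: [0.5225, -0.0475, 0.0738]
ee_rot: [-0.027, 0.937, 0.073, 0.341]
contact_force: [-1.4, -0.5, -0.9]
width: 0.0
gripper_force: 1.0
clock: 10.05
position: [0.5236, -0.0473, 0.0738]
ee_rot: [-0.027, 0.937, 0.073, 0.341]
contact_force: [-2.0, -0.4, -0.5]
width: -0.0001
gripper_force: 1.0
```

```bash
python3 -m pendant '[{"jaw":-1,"tx":0.1,"ty":0.02,"tz":0,"ax":0,"ay":0,"az":0},{"jaw":-1,"tx":0.1,"ty":0.02,"tz":0,"ax":0,"ay":0,"az":0}]'
python3 -m pendant '[{"jaw":-1,"tx":0.1,"ty":0.02,"tz":0,"ax":0,"ay":0,"az":0},{"jaw":-1,"tx":0.1,"ty":0.02,"tz":0,"ax":0,"ay":0,"az":0}]'
```

```text
clock: 10.3
position: [0.5246, -0.0471, 0.0738]
ee_rot: [-0.027, 0.937, 0.073, 0.341]
contact_force: [-1.6, -0.4, -0.2]
width: 0.0002
gripper_force: 1.0
clock: 10.55
position: [0.5256, -0.0469, 0.0738]
ee_rot: [-0.027, 0.937, 0.073, 0.341]
contact_force: [-1.8, -1.1, -1.7]
width: -0.0
gripper_force: 0.9
```

```bash
python3 -m pendant '[{"jaw":-1,"tx":0.1,"ty":0.02,"tz":0,"ax":0,"ay":0,"az":0},{"jaw":-1,"tx":0.1,"ty":0.02,"tz":0,"ax":0,"ay":0,"az":0}]'
python3 -m pendant '[{"jaw":-1,"tx":0.1,"ty":0.02,"tz":0,"ax":0,"ay":0,"az":0},{"jaw":-1,"tx":0.1,"ty":0.02,"tz":0,"ax":0,"ay":0,"az":0}]'
python3 - <<'E'
from h import *
from rig import manip
d=manip.get_image("scene");cv2.imwrite("pics/s5.png",cv2.resize(d["pixels"][190:300,200:340],None,fx=5,fy=5,interpolation=2))
W=cloud(d);L=np.concatenate([(W[...,:2]-C)@Rz,W[...,2:]],-1)*1000
# edges of moving jaw (top plate, z>88) and fixed jaw
for n,a,b in(("mov",-60,0),("fix",8,45)):
    q=(L[...,0]>a)&(L[...,0]<b)&(abs(L[...,1]-60)<10)&(L[...,2]>89)&(L[...,2]<112); print(n,q.sum(),np.percentile(L[q],[3,50,97],axis=0).round(1).tolist())
E
```

```text
clock: 10.8
position: [0.5264, -0.0468, 0.0737]
ee_rot: [-0.027, 0.937, 0.073, 0.341]
contact_force: [-3.9, -1.1, -0.0]
width: -0.0002
gripper_force: 1.8
clock: 11.05
position: [0.5267, -0.0467, 0.0736]
ee_rot: [-0.026, 0.937, 0.072, 0.34]
contact_force: [-8.8, -2.7, 4.2]
width: -0.0001
gripper_force: 4.2
mov 142 [[-57.6, 50.5, 90.9], [-41.7, 60.1, 98.1], [-12.2, 69.5, 107.4]]
fix 37 [[19.1, 51.0, 89.6], [26.1, 58.3, 93.1], [32.5, 67.7, 97.7]]
```

View pics/s5.png

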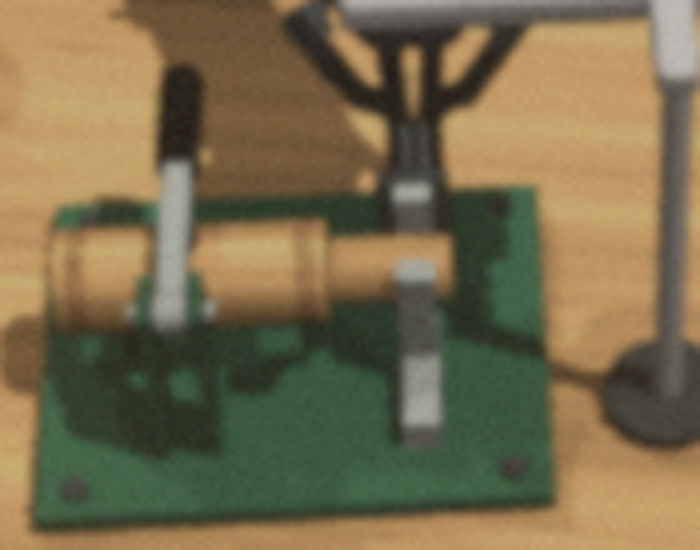

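The moving jaw's top (410,195) now meets the tenon, and the force has climbed to about 9 N while the motion stopped, so it is shut. I'll back straight off.

```bash
python3 -m pendant '[{"jaw":-1,"tx":-1,"ty":-0.15,"tz":0,"ax":0,"ay":0,"az":0},{"jaw":-1,"tx":-4,"ty":-0.6,"tz":0,"ax":0,"ay":0,"az":0},{"jaw":-1,"tx":-8,"ty":-1.3,"tz":1,"ax":0,"ay":0,"az":0},{"jaw":-1,"tx":-9.5,"ty":-1.5,"tz":3,"ax":0,"ay":0,"az":0},{"jaw":-1,"tx":-9.5,"ty":-1.5,"tz":3,"ax":0,"ay":0,"az":0},{"jaw":-1,"tx":-9.5,"ty":-1.5,"tz":3,"ax":0,"ay":0,"az":0}]'
python3 - <<'E'
from h import *
from rig import manip
d=manip.get_image("scene");cv2.imwrite("pics/s6.png",cv2.resize(d["pixels"][120:310,130:370],None,fx=3.1,fy=3.1,interpolation=2))
E
```

```text
clock: 11.85
position: [0.4334, -0.0618, 0.1042]
ee_rot: [-0.026, 0.937, 0.073, 0.342]
contact_force: [-0.4, 0.7, -0.4]
width: 0.0002
gripper_force: 0.0
```

View pics/s6.png

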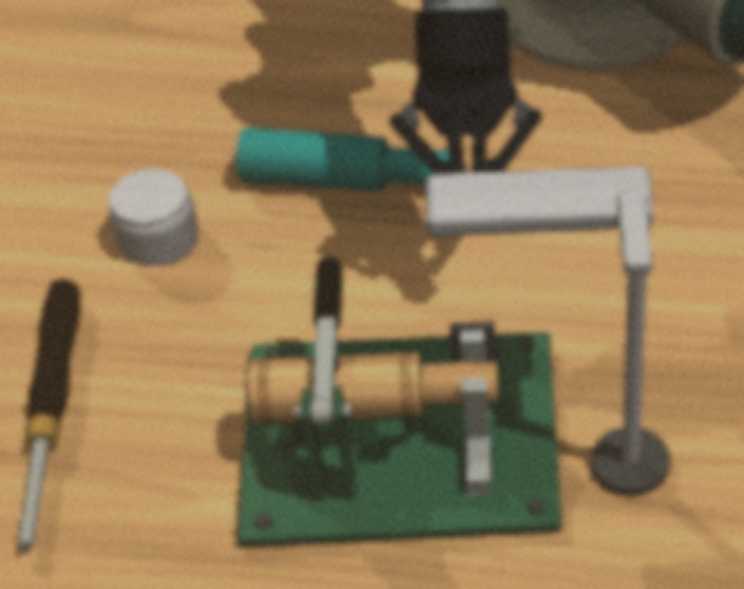

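The lever is down (325,330), the jaw is shut on the tenon (473,345), the lamp, tin and gouge are undisturbed, and the robot is clear of everything.

```bash
python3 -c "
from rig import manip
print(manip.sign_off())"
```

```text
the job is handed in; nothing more can be done
None
```

Job handed in: I swung the clamp lever fully down first, then slid the caliper jaw shut on the tenon (about 9 N), and backed the robot off clear; the clock read 11.85 s after the last move, and the lamp, tin and gouge looked undisturbed in the last picture.

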